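# Put the candle lantern back together on the living-room table

## Robot

A 6-joint arm with a two-finger parallel gripper is mounted at the origin on the work surface. World frame = base frame: x ahead of the robot, y to its left, z up, the work surface at z = 0. Lengths are in m, angles in rad, forces in N, time in s.
With the tool pointing down it reaches from about 0.3 to 0.825 m from the base axis. Payload 5.4 kg.
Tool frame: the origin (TCP) lies at the very end of the fingers, on their centre line; the grasp point (between the pads) lies 19 mm behind it; z points along the fingers, y is the line along which they close (so a half turn about z gives the same grasp; the last joint's range is limited). The gripper opens to 92 mm and grips with 3 to 60 N. Pads are 20 mm wide; open, the fingers measure 128 mm over their backs; the gripper's body (75 mm by 189 mm) begins 69 mm behind the grasp point.
Start: joints at [-1.322, 0.158, 1.597, -0, 1.386, -0.21], TCP at [0.255, -0.516, 0.215] pointing down, gripper open.
Joint ranges: [-2.91, 2.91], [-0.94, 2.29], [0.18, 2.7], [-1.29, 4.43], [0.17, 2.64], [-3, 3]. Speed limits (rad/s): [2.57, 2.57, 3.14, 3.14, 3.14, 3.14].

## Interface

Orientations are given as [roll, pitch, yaw] about the fixed x, y, z axes, in that order (R = Rz(yaw) Ry(pitch) Rx(roll)).
In Python, from cell import r, read_camera gives the robot as it stands. The module is installed in compiled form; this text tells all that it offers.
- The arm moves only by the tool move_arm, never from a script. Its argument "targets" is text: rows parted by semicolons, each of 6 numbers parted by spaces: the shift along the world's x, y, z each as a share of 25 cm, from -1 to 1, then the turn, a rotation vector about the world's x, y, z each as a share of 180 degrees, from -1 to 1. A call has 1 to 20 rows; each row is the pose to reach, as a shift and turn from the pose commanded when the call began, turning the shorter way round; what a row does not reach only later rows make up. A row lasts 1/8 s, in which the tool goes at most 62.5 mm and 10.7 degrees, less where a joint would pass 70% of its speed; a pose out of reach is approached as far as the arm can. A call with a number of a shift or a turn outside -1 to 1 is refused whole. A call with a gripper value outside its range is refused whole. "gripper" is the closure, from -1 (fully open) to 1 (shut), set as the call begins (left out, the last holds). The fingers move at their own pace and stop on an object; "newtons" is the grip in N (left out, the last holds). Time passes only in rows, so rows that repeat a pose let the fingers close. It gives the time, the measured TCP pose, the force, the opening and the grip force at its end, in the units of the state.
- r.observe(): the state, without advancing time (a new reading comes with each control period).
- read_camera(name): name is "scene" or "top"; returns a dict with "color" (420x560x3 uint8, blue, green, red), "depth" (420x560 float32, m along the optical axis (not along the pixel's ray), 0 where there is no reading), "vertical_fov" (degrees; the focal length in pixels is half the picture's height over the tangent of half this angle, whatever the lens; pixels are square), "cx", "cy" (the principal point, pixels), "R" (3x3) and "t" (3): a world point X has camera coordinates R X + t. Camera axes: x right, y down, z forward; pixel columns grow to the right and rows downward; lengths in m; the calibration is good to about 2 mm. A picture is of the moment at which its call begins.
- r.sign_off(): hands the job in; it is judged then, once.
The state is a dict: "time_s": time; "joints": joint angles; "qvel": joint speeds; "effort": joint torques, N m; "ee_pos": TCP position; "ee_rot": TCP orientation; "ft_force": force on the tool from outside, world axes, zero at the start; "torque": the same for the moment, N m; "finger_gap": finger opening in m; "grasp_force": force on a finger pad.
Only numpy, scipy, OpenCV 4.12 (cv2) and the standard library are available. Lean on these libraries where they do the work, as an engineer would, in place of code of your own. Each camera call takes 0.05 s, during which the arm holds its last target. There are 200 camera calls.

## Task

The parts of the candle lantern lie cleaned on the table: put it together on its round wooden base, wherever the base stands. Set the brass candle dish on the base's middle boss, stand the ivory candle upright in the dish, lower the glass chimney over them until it stands flat on the wood, and last put the black cap squarely on the glass, each part let go before the next. Do not drop the glass or let it topple, and leave the other things on the table where they are.

Things in the scene. Friction and masses are not known exactly. Their poses are not given: they have to be found in the camera images.
- lantern_base: lantern base, loose but heavy (0.9 kg): round dark-wood disc 110 mm across and 22 mm high, with a round dark-steel boss in the middle, 44 mm across, rising 8 mm more (its top is 30 mm above the table). Origin: centre of the underside, z up.
- candle_dish: brass candle dish, a shallow open round dish 12 mm high, 49 mm across at the foot and 52 mm at the rim, wall 3 mm; inside at least 43 mm across, inner floor 4 mm above its underside. Origin: centre of the underside, z up (right way up). It goes on the base's boss.
- candle: ivory pillar candle, unlit, 38 mm across and 80 mm high with a short black wick (look only) on top. Standing upright. Origin: centre of the underside, z up. It stands inside the dish, clearance at least 2.5 mm all round.
- glass: lantern chimney: plain straight tube of pale blue-green see-through glass, open at both ends, 69 mm outside and 61 mm inside diameter, 120 mm high, standing upright. Origin: centre of the lower end, z up. Its lower end stands on the wood of the base, around the boss.
- cap: black metal lantern cap 85 mm across; skirt 14 mm deep (inside diameter 77 mm), top plate 14 to 19 mm up. Light-wood handle upright in the middle: 36 mm along the cap's x, 14 mm thick along y, from 19 to 53 mm up. Origin: centre of the skirt's lower edge, z up. On the glass the plate lies on the tube's rim, the skirt hangs outside it, 4 mm clear all round.
- jar: bystander: lidded red jar 68 mm across and 68 mm high with a steel lid, loose. Origin: centre of the underside. Not part of the lantern.
- matchbox: bystander: yellow and blue matchbox 56 x 36 x 16 mm, loose. Origin: centre of the underside, x along its length.
- tealight: bystander: tea light in an aluminium tin, 38 mm across and 16 mm high, loose. Origin: centre of the underside. Not part of the lantern.
- remote: bystander: black remote control 45 x 165 x 18 mm, loose. Origin: centre of the underside, y along its length.
- cup: bystander: clear tapered drinking cup with a green straw, 78 mm across at the rim, 105 mm high (the straw to 160 mm), loose. Origin: centre of the underside. It has a bottom and is not the chimney.
Mind the look-alikes: they are no part of the job. There is more than one size of the candle; the job needs the largest.

How it is judged:
By the outcome, as a careful person would: the job done as asked, in the order asked, and still so for the second after the job is handed in, with the robot touching nothing.
It also fails if it takes over 120 s, if anything falls off the work surface, if the arm or the gripper's body presses on something with over 40 N, if the wrist force passes 120 N, or if a joint passes its speed limit or range.

## Working session

There is one attempt and no reset: what is moved stays moved. The work goes in short steps, Python scripts to look and compute and a tool call to move; the robot and the scene stay as the last step left them, time stands still between calls to the robot, and variables do not carry over. Pictures are saved under pics/ and viewed, at most 15 in all, crops included, and the job is handed in when it is done.

Besides the shell and the picture viewer there is one more tool, called after ">>>" by a JSON object that holds its "fn" and its "kwargs", one argument or row to a line. move_arm: Moves the arm, as the interface text tells. Shift numbers are shares of 25 cm and turn numbers shares of 180 degrees, none past 1 either way. Its arguments: {"type":"object","properties":{"targets":{"type":"string"},"gripper":{"type":"number"},"newtons":{"type":"number"}},"required":["targets"]}

```bash
mkdir -p pics
cat > h.py <<'E'
import numpy as np, cv2
from cell import r, read_camera
def f(c): return c["color"].shape[0]/2/np.tan(np.radians(c["vertical_fov"])/2)
def ray(c,u,v):
    d=c["R"].T@np.array([(u-c["cx"])/f(c),(v-c["cy"])/f(c),1]); return -c["R"].T@c["t"],d
def onz(c,u,v,z):
    o,d=ray(c,u,v); return o+d*(z-o[2])/d[2]
def pts(c):
    h,w=c["depth"].shape; u,v=np.meshgrid(np.arange(w),np.arange(h)); D=c["depth"]
    P=np.stack([(u-c["cx"])/f(c)*D,(v-c["cy"])/f(c)*D,D],-1)
    return (P-c["t"])@c["R"]
def proj(c,X):
    p=c["R"]@np.array(X)+c["t"]; return p[:2]/p[2]*f(c)+[c["cx"],c["cy"]]
E
python3 - <<'E'
from h import *
for n in("scene","top"):
    c=read_camera(n); cv2.imwrite(f"pics/{n}0.png",cv2.resize(c["color"],(800,600),interpolation=cv2.INTER_CUBIC)); print(n,c["vertical_fov"],c["cx"],c["cy"],-c["R"].T@c["t"],c["R"][2])
    np.save(n+"0.npy",c,allow_pickle=True)
print(r.observe())
E
```

```text
scene 50.570497936258874 281.3120360042901 211.50318542191923 [ 1.31983989 -0.20631505  0.57901499] [-0.784315    0.25982757 -0.56332904]
top 47.04694855142181 282.5870422984421 201.8565783647784 [0.41909769 0.04083185 1.02488095] [ 0.16766339  0.0057542  -0.98582751]
{'time_s': 0.1, 'joints': array([-1.32211420e+00,  1.59002079e-01,  1.59808337e+00,  6.37705683e-06,
        1.38617588e+00, -2.10115054e-01]), 'qvel': array([-0.00158861, -0.00203706, -0.00502861,  0.00040449,  0.00173865,
        0.00121894]), 'effort': array([ 5.38168442e-04, -3.86504960e+01, -3.22958493e+01,  7.02837319e-02,
        3.39652703e-02, -5.32211186e-05]), 'ee_pos': array([ 0.25448688, -0.51500371,  0.21371984]), 'ee_rot': array([-3.13996198e+00, -3.54168707e-04,  4.58795719e-01]), 'ft_force': array([ 0.07603017,  0.43295833, -0.60263884]), 'torque': array([-0.01547892,  0.03137102, -0.04559129]), 'grasp_force': 0.0, 'finger_gap': 0.0921785386515367}
```

View pics/scene0.png

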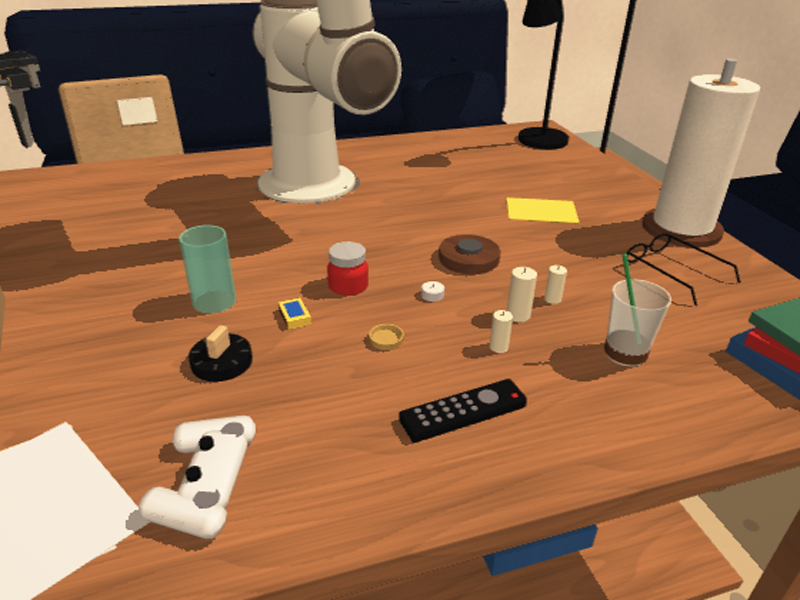

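View pics/top0.png

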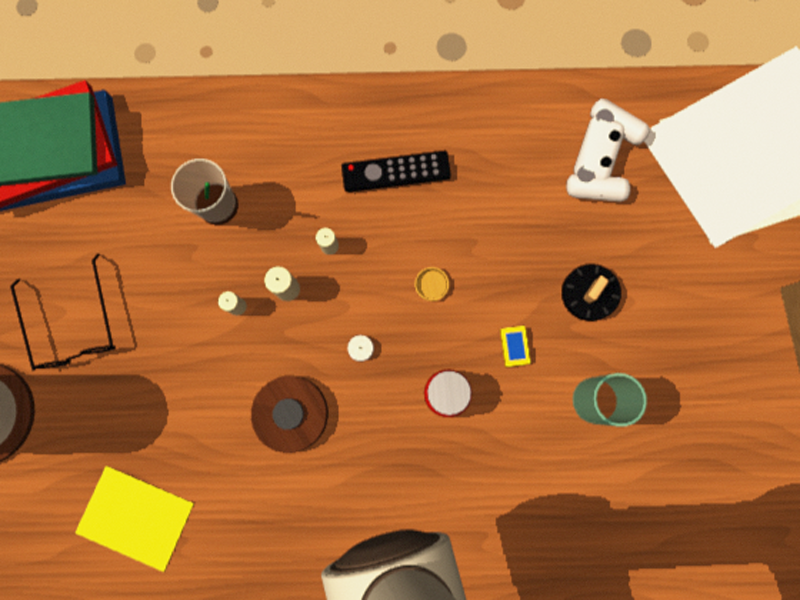

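Scene view (800x600 px): glass (208,270), cap (220,355), dish (385,337), base (469,253), large candle (521,294), smaller candles (500,331) and (556,284), tea light (432,291), cup (637,320), jar (348,268).
Top view: glass rim (620,400), cap (592,292), dish (433,284), base boss (288,413), candles (279,280), (326,238) and (229,300), cup (201,188).

Candidates, in top-view pixels:
- **Candle:** (279,280) is the largest and is my choice. (326,238), (229,300) and the tea light at (361,347) are look-alikes.
- **Glass:** (620,400) is the choice, not the cup at (201,188).
- **Base:** (288,413) is the choice, not the towel stand at (5,410).
- **Dish:** (433,284) is the only one.

Run:
```python
from h import *
C={n:np.load(n+"0.npy",allow_pickle=True).item() for n in("top","scene")}
s=1.4286
seeds=dict(candle=((279,280),(521,294)),c2=((326,238),(500,331)),c3=((229,300),(556,284)),dish=((433,284),(385,337)),base=((288,413),(469,253)),cap=((592,292),(220,355)),glass=((620,400),(208,270)),jar=((448,393),(348,268)),tea=((361,347),(432,291)),match=((515,346),(294,313)))
P={n:pts(C[n]) for n in C}
for k,(a,b) in seeds.items():
    x0=onz(C["top"],a[0]/s,a[1]/s,0.03)[:2]
    for n in C:
        p=P[n]; m=(np.hypot(p[...,0]-x0[0],p[...,1]-x0[1])<.075)&(p[...,2]>.006)&(C[n]["depth"]>0)
        nl,L=cv2.connectedComponents(m.astype(np.uint8))
        px=(a if n=="top" else b); l=L[int(px[1]/s),int(px[0]/s)]
        if l==0: l=np.argmax(np.bincount(L[L>0])) if m.any() else 0
        if l==0: print(k,n,"none");continue
        q=p[L==l]; zt=np.percentile(q[:,2],98)
        t=q[q[:,2]>zt-.006]
        (cx,cy),R=cv2.minEnclosingCircle(t[:,:2].astype(np.float32))
        print(k,n,len(q),"ztop %.4f"%zt,"mean top",t.mean(0).round(4),"circ",np.round([cx,cy,2*R],4),"all",q[:,:2].min(0).round(3),q[:,:2].max(0).round(3))
t=C["top"]["color"]; S=C["scene"]["color"]
a=cv2.resize(t[140:240,140:260],(400,333)); b=cv2.resize(S[175:255,330:410],(333,333)); cv2.imwrite("pics/crop1.png",np.hstack([a,b]))
```

```text
candle top 415 ztop 0.0812 mean top [0.5971 0.2227 0.0785] circ [0.5966 0.2231 0.0391] all [0.578 0.204] [0.616 0.242]
candle scene 596 ztop 0.0810 mean top [0.6032 0.2234 0.0793] circ [0.6003 0.2247 0.04  ] all [0.585 0.205] [0.621 0.244]
c2 top 209 ztop 0.0604 mean top [0.6623 0.1591 0.0573] circ [0.6625 0.1589 0.028 ] all [0.649 0.146] [0.676 0.173]
c2 scene 418 ztop 0.0597 mean top [0.6625 0.1649 0.0579] circ [0.6434 0.181  0.0888] all [0.608 0.147] [0.681 0.218]
c3 top 226 ztop 0.0602 mean top [0.5716 0.2981 0.0572] circ [0.572  0.2981 0.0273] all [0.558 0.284] [0.585 0.311]
c3 scene 292 ztop 0.0594 mean top [0.5776 0.2986 0.0574] circ [0.575  0.301  0.0291] all [0.562 0.286] [0.59  0.315]
dish top 108 ztop 0.0151 mean top [0.5975 0.0051 0.0112] circ [0.5993 0.0056 0.0512] all [ 0.575 -0.019] [0.623 0.031]
dish scene 157 ztop 0.0134 mean top [0.6031 0.0074 0.0106] circ [0.6026 0.0071 0.0535] all [ 0.577 -0.018] [0.63  0.032]
base top 2274 ztop 0.0307 mean top [0.411  0.2162 0.0285] circ [0.4054 0.2239 0.0965] all [0.358 0.161] [0.465 0.27 ]
base scene 918 ztop 0.0310 mean top [0
[... 636 characters left out ...]
67 -0.0127  0.0672] circ [ 0.4368 -0.0127  0.0594] all [ 0.404 -0.045] [0.47 0.02]
jar scene 915 ztop 0.0694 mean top [ 0.443  -0.0115  0.0677] circ [ 0.4395 -0.012   0.0638] all [ 0.408 -0.044] [0.476 0.021]
tea top 254 ztop 0.0191 mean top [0.5049 0.1131 0.0157] circ [0.5055 0.1126 0.0378] all [0.488 0.095] [0.524 0.131]
tea scene 163 ztop 0.0187 mean top [0.5102 0.1136 0.0161] circ [0.5089 0.1132 0.0407] all [0.489 0.096] [0.528 0.133]
match top 479 ztop 0.0188 mean top [ 0.5038 -0.1147  0.0154] circ [ 0.5038 -0.1149  0.0636] all [ 0.476 -0.134] [ 0.532 -0.094]
match scene 319 ztop 0.0183 mean top [ 0.5094 -0.1129  0.0161] circ [ 0.5066 -0.114   0.0686] all [ 0.476 -0.133] [ 0.538 -0.092]
```

View pics/crop1.png

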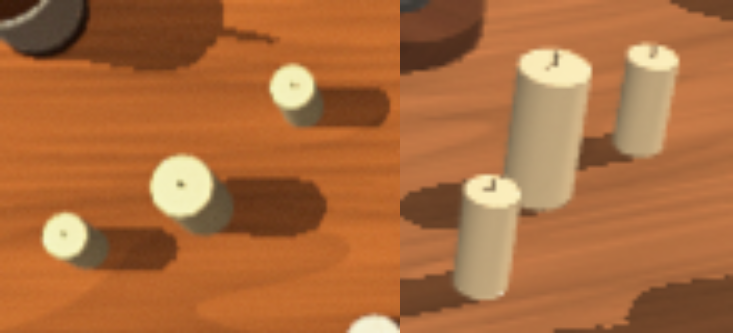

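The crop shows the tallest, widest candle at left-panel (182,185) and right-panel (552,130). The two slimmer ones beside it are the decoys, so the choice stands. Moving to the dish first.

>>> {"fn": "move_arm", "kwargs": {
  "targets": "0.7 1 0 0 0 0.354;0.7 1 0 0 0 0.354;0.7 1 0 0 0 0.354;0.7 1 0 0 0 0.354;0.7 1 0 0 0 0.354;0.7 1 0 0 0 0.354;0.7 1 0 0 0 0.354;0.7 1 0 0 0 0.354;0.7 1 0 0 0 0.354",
  "gripper": -1
}}

```text
time_s: 1.23
ee_pos: [0.4292, -0.2661, 0.2145]
ee_rot: [-3.141, -0.0, 1.568]
ft_force: [-0.2, -0.4, 0.0]
finger_gap: 0.0916
grasp_force: 0.0
```

>>> {"fn": "move_arm", "kwargs": {
  "targets": "0.684 1 0 0 0 0;0.684 1 0 0 0 0;0.684 1 0 0 0 0;0.684 1 0 0 0 0;0.684 1 0 0 0 0;0.684 1 0 0 0 0;0.684 1 0 0 0 0;0.684 1 0 0 0 0"
}}

```text
time_s: 2.22
ee_pos: [0.6002, -0.017, 0.2147]
ee_rot: [-3.141, 0.0, 1.569]
ft_force: [-0.2, -0.6, -0.1]
finger_gap: 0.0925
grasp_force: 0.0
```

>>> {"fn": "move_arm", "kwargs": {
  "targets": "0 0.09 -0.2 0 0 0;0 0.09 -0.4 0 0 0;0 0.09 -0.6 0 0 0;0 0.09 -0.75 0 0 0;0 0.09 -0.8 0 0 0;0 0.09 -0.83 0 0 0;0 0.09 -0.844 0 0 0;0 0.09 -0.844 0 0 0"
}}

```text
time_s: 3.22
ee_pos: [0.6015, 0.0067, 0.0048]
ee_rot: [3.14, 0.0, 1.571]
ft_force: [-0.2, 0.9, -0.3]
finger_gap: 0.0915
grasp_force: 0.0
```

Run:
```python
from h import *
c=read_camera("scene");cv2.imwrite("pics/s1.png",cv2.resize(c["color"][150:330,150:390],(800,600)))
for _ in range(3): print(r.observe()["ee_pos"],r.observe()["ft_force"])
```

```text
[0.60155121 0.00677066 0.00480186] [-0.45376618 -0.6617036  -0.07445187]
[0.60155121 0.00677066 0.00480186] [-0.45376618 -0.6617036  -0.07445187]
[0.60155121 0.00677066 0.00480186] [-0.45376618 -0.6617036  -0.07445187]
```

View pics/s1.png

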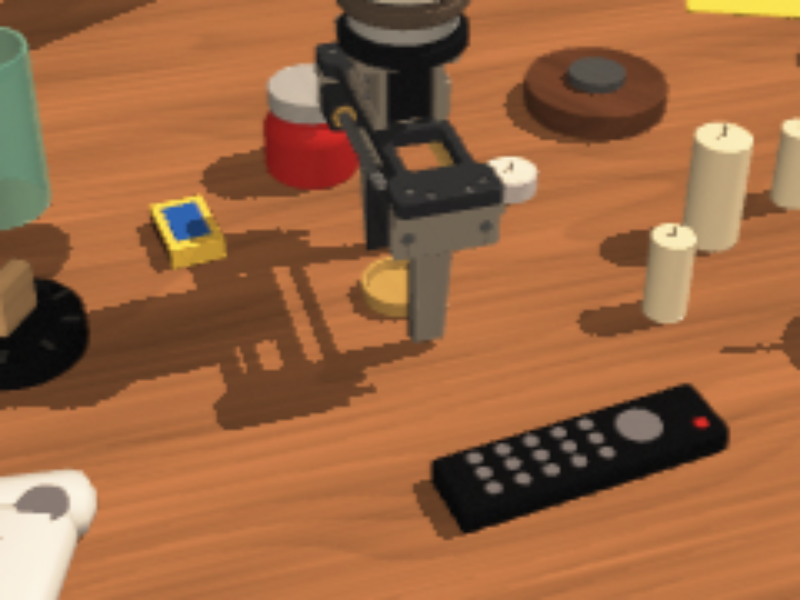

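The picture shows the fingers straddling the dish: near finger at (428,295), far finger at (377,245), dish between them at (403,288). Closing.

>>> {"fn": "move_arm", "kwargs": {
  "targets": "0 0 0 0 0 0;0 0 0 0 0 0;0 0 0 0 0 0;0 0 0 0 0 0;0 0 0 0 0 0;0 0 0 0 0 0;0 0 0 0 0 0;0 0 0 0 0 0",
  "gripper": 1,
  "newtons": 15
}}

```text
time_s: 4.28
ee_pos: [0.6006, 0.007, 0.0036]
ee_rot: [3.142, -0.0, 1.571]
ft_force: [-0.4, 0.6, -0.5]
finger_gap: 0.0508
grasp_force: 15.0
```

>>> {"fn": "move_arm", "kwargs": {
  "targets": "0 0 0.05 0 0 0;0 0 0.2 0 0 0;0 0 0.4 0 0 0;0 0 0.5 0 0 0;0 0 0.5 0 0 0"
}}

```text
time_s: 4.9
ee_pos: [0.6026, 0.0066, 0.1319]
ee_rot: [3.136, 0.001, 1.571]
ft_force: [0.0, 0.6, -0.6]
finger_gap: 0.0508
grasp_force: 15.0
```

```bash
cat > m.py <<'E'
from h import *
def brass(c):
    h=cv2.cvtColor(c["color"],cv2.COLOR_BGR2HSV); return cv2.inRange(h,(17,120,90),(28,255,255))
E
python3 - <<'E'
from m import *
C0={n:np.load(n+"0.npy",allow_pickle=True).item() for n in("top","scene")}
# base: refined by boss and disc, each camera
for n in C0:
    c=C0[n]; p=pts(c)
    for z0,z1,R in((.0265,.034,.03),(.018,.0255,.065)):
        m=(np.hypot(p[...,0]-.4135,p[...,1]-.217)<R)&(p[...,2]>z0)&(p[...,2]<z1)
        q=p[m]; print(n,z0,m.sum(),(q.min(0)/2+q.max(0)/2).round(4),cv2.minEnclosingCircle(q[:,:2].astype(np.float32)))
c=read_camera("scene");p=pts(c);m=brass(c)>0
q=p[m]; d=np.abs(q[:,:2]-[.601,.0065]).max(1)<.06; q=q[d&(q[:,2]>.1)]
print(len(q),q.min(0),q.max(0)); print(r.observe()["ee_pos"])
cv2.imwrite("pics/s2.png",cv2.resize(c["color"][100:280,180:420],(800,600)))
E
```

```text
top 0.0265 307 [0.4119 0.2157 0.0299] ((0.41181907057762146, 0.2162400633096695), 0.02173713594675064)
top 0.018 1800 [0.4113 0.2155 0.0217] ((0.411807656288147, 0.21600644290447235), 0.05487703159451485)
scene 0.0265 131 [0.4143 0.2181 0.0301] ((0.413889616727829, 0.2182183712720871), 0.023251032456755638)
scene 0.018 596 [0.4152 0.2179 0.0217] ((0.41545987129211426, 0.21778035163879395), 0.05641671270132065)
251 [ 0.57106563 -0.02175549  0.12961351] [0.66089605 0.03142793 0.25296416]
[0.60110418 0.0068567  0.12947528]
```

View pics/s2.png

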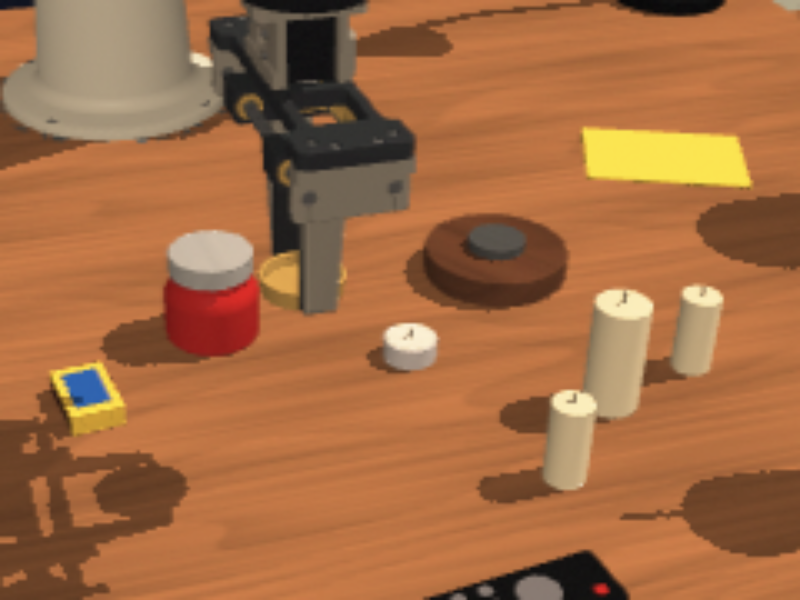

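The dish is held level at (303,278) and clear of the jar. Moving it over the base and down.

>>> {"fn": "move_arm", "kwargs": {
  "targets": "-0.2 0.22 0.05 0 0 0;-0.4 0.44 0.05 0 0 0;-0.6 0.66 0 0 0 0;-0.752 0.842 -0.1 0 0 0;-0.752 0.842 -0.1 0 0 0;-0.752 0.842 -0.2 0 0 0;-0.752 0.842 -0.3 0 0 0;-0.752 0.842 -0.34 0 0 0;-0.752 0.842 -0.36 0 0 0;-0.752 0.842 -0.372 0 0 0;-0.752 0.842 -0.38 0 0 0;-0.752 0.842 -0.38 0 0 0"
}}

```text
time_s: 6.45
ee_pos: [0.4129, 0.2175, 0.0339]
ee_rot: [3.141, -0.0, 1.571]
ft_force: [-0.0, -0.4, -0.8]
finger_gap: 0.0507
grasp_force: 15.0
```

Run:
```python
from m import *
c=read_camera("scene")
o=r.observe();print(o["ee_pos"],o["ft_force"])
cv2.imwrite("pics/s3.png",cv2.resize(c["color"][120:225,260:400],(800,600)))
```

```text
[0.41295681 0.21753184 0.03396596] [-0.10982812  0.33768145 -0.36728143]
```

View pics/s3.png

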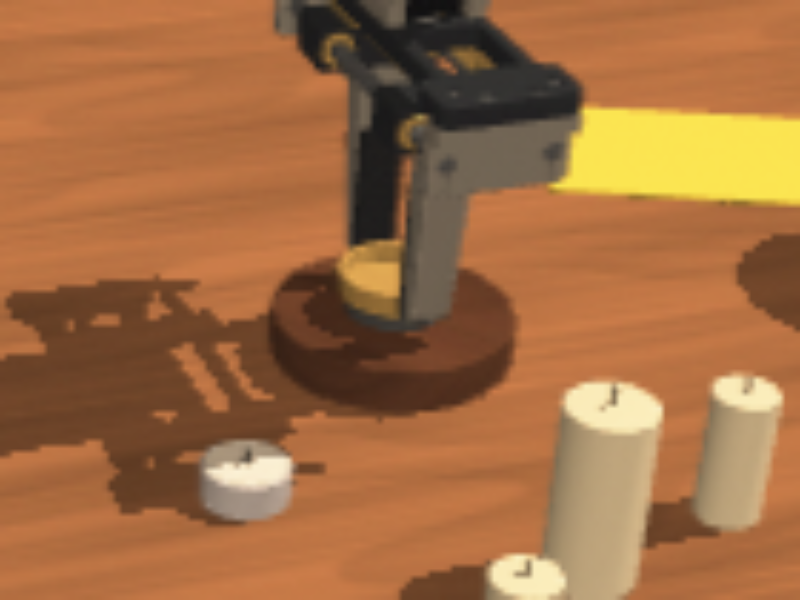

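The dish is just over the boss, at (375,280). I'll ease it down to contact, release, and back off.

>>> {"fn": "move_arm", "kwargs": {
  "targets": "0 0 -0.002 0 0 0;0 0 -0.004 0 0 0;0 0 -0.004 0 0 0"
}}

```text
time_s: 6.88
ee_pos: [0.413, 0.2176, 0.0335]
ee_rot: [3.141, -0.0, 1.571]
ft_force: [-1.3, -1.4, 5.4]
finger_gap: 0.0508
grasp_force: 15.0
```

>>> {"fn": "move_arm", "kwargs": {
  "targets": "0 0 -0.002 0 0 0;0 0 -0.004 0 0 0;0 0 -0.004 0 0 0"
}}

```text
time_s: 7.25
ee_pos: [0.4131, 0.2176, 0.0333]
ee_rot: [-3.142, 0.0, 1.571]
ft_force: [-6.2, -2.1, 14.6]
finger_gap: 0.0506
grasp_force: 15.0
```

>>> {"fn": "move_arm", "kwargs": {
  "targets": "0 0 0.004 0 0 0;0 0 0.004 0 0 0;0 0 0.004 0 0 0;0 0 0.004 0 0 0;0 0 0.1 0 0 0;0 0 0.35 0 0 0;0 0 0.6 0 0 0;0.2 0 0.8 0 0 0;0.5 0 0.8 0 0 0;0.74 0.03 0.8 0 0 0;0.74 0.03 0.8 0 0 0;0.74 0.03 0.8 0 0 0",
  "gripper": -1
}}

```text
time_s: 8.75
ee_pos: [0.5981, 0.2247, 0.2305]
ee_rot: [-3.14, 0.0, 1.57]
ft_force: [0.1, 0.4, -0.4]
finger_gap: 0.0917
grasp_force: 0.0
```

```bash
cat > look.py <<'E'
from m import *
def look(tag,save=None):
    for n in("top","scene"):
        c=read_camera(n);np.save(n+tag+".npy",c,allow_pickle=True)
        p=pts(c)
        near=np.hypot(p[...,0]-.4135,p[...,1]-.217)
        q=p[(near<.065)&(p[...,2]>.018)&(p[...,2]<.0255)];print(n,"disc",np.round(cv2.minEnclosingCircle(q[:,:2].astype(np.float32))[0],4),len(q))
        m=brass(c)&((near<.05)*255).astype(np.uint8); q=p[m>0]
        if len(q): print(n,"dish",np.round(cv2.minEnclosingCircle(q[:,:2].astype(np.float32)),4) if 0 else cv2.minEnclosingCircle(q[:,:2].astype(np.float32)),len(q),(q.max(0)/2+q.min(0)/2).round(4))
E
python3 - <<'E'
from look import *
look("1"); print(r.observe()["ee_pos"])
a=np.load("top1.npy",allow_pickle=True).item()["color"][240:340,160:250];b=np.load("scene1.npy",allow_pickle=True).item()["color"][140:220,270:380]
cv2.imwrite("pics/c4.png",np.hstack([cv2.resize(a,(400,400)),cv2.resize(b,(400,400))]))
E
```

```text
top disc [0.4118 0.2159] 1609
top dish ((0.40961554646492004, 0.21716491878032684), 0.02723453752696514) 521 [0.4108 0.216  0.032 ]
scene disc [0.4155 0.2178] 525
scene dish ((0.4147851765155792, 0.22103098034858704), 0.029098350554704666) 210 [0.4151 0.2173 0.0359]
[0.59689246 0.22500661 0.23136328]
```

View pics/c4.png

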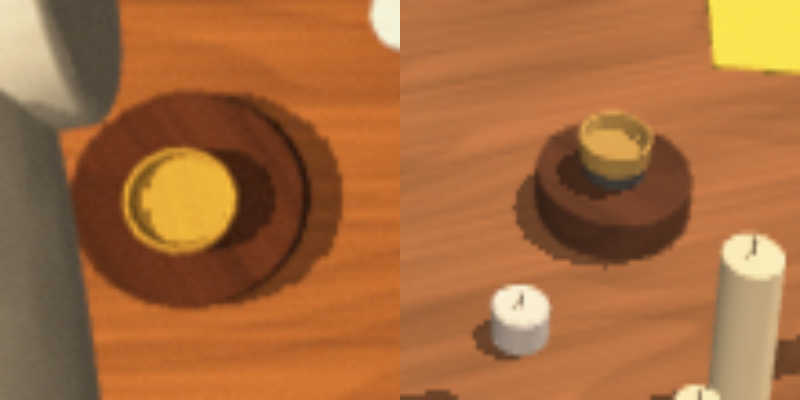

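The dish sits level and close to centred on the boss: (181,200) in the left panel, (615,145) in the right. Next, sharper centres by ellipse fits.

```bash
cat > ell.py <<'E'
from m import *
def cen(c,mask,near,z):
    k=cv2.findContours(mask,cv2.RETR_EXTERNAL,cv2.CHAIN_APPROX_NONE)[0]
    u0=proj(c,[*near,z])
    k=min((q for q in k if len(q)>14),key=lambda q:np.hypot(*(q[:,0].mean(0)-u0)))
    (u,v),ax,_=cv2.fitEllipse(cv2.convexHull(k)); X=onz(c,u,v,z)
    zc=(c["R"]@X+c["t"])[2]
    return X.round(4)[:2],(np.array(ax)/f(c)*zc*1e3).round(1)
def hsv(c): return cv2.cvtColor(c["color"],cv2.COLOR_BGR2HSV)
E
python3 - <<'E'
from ell import *
for n in("top","scene"):
    c=np.load(n+"1.npy",allow_pickle=True).item(); c0=np.load(n+"0.npy",allow_pickle=True).item()
    p=pts(c); print(n,"dish",cen(c,brass(c),(.413,.217),.042) if n=="top" else cen(c,brass(c)&((p[...,2]>.036)*255).astype(np.uint8),(.413,.217),.042))
    p=pts(c0)
    m=((p[...,2]>.0265)&(p[...,2]<.033)&(np.hypot(p[...,0]-.4135,p[...,1]-.217)<.03)).astype(np.uint8)
    print("boss",cen(c0,m,(.413,.217),.03))
    m=((p[...,2]>.0185)&(p[...,2]<.033)&(np.hypot(p[...,0]-.4135,p[...,1]-.217)<.07)).astype(np.uint8)
    print("disc",cen(c0,m,(.413,.217),.022))
    for nm,xy,z in(("candle",(.598,.224),.08),("glass",(.425,-.229),.12),("handle",(.583,-.229),.053)):
        m=((p[...,2]>z-.005)&(p[...,2]<z+.006)&(np.hypot(p[...,0]-xy[0],p[...,1]-xy[1])<.05)).astype(np.uint8)
        print(nm,cen(c0,m,xy,z))
        if nm=="handle":
            q=p[m>0][:,:2]; rr=cv2.minAreaRect((q*1000).astype(np.float32)); print(rr)
    m=((p[...,2]>.011)&(np.hypot(p[...,0]-.583,p[...,1]+.229)<.06)&(p[...,2]<.025)).astype(np.uint8); print("capdisc",cen(c0,m,(.583,-.229),.019))
E
```

```text
top dish (array([0.4108, 0.2156]), array([50.5, 52.2]))
boss (array([0.4118, 0.2159]), array([41.8, 43.6]))
disc (array([0.4114, 0.2157]), array([107. , 111.3]))
candle (array([0.5968, 0.2223]), array([36.6, 37.3]))
glass (array([ 0.4229, -0.2295]), array([67.3, 70.5]))
handle (array([ 0.5808, -0.2303]), array([18.4, 37.6]))
((581.711669921875, -230.69300842285156), (13.95659351348877, 35.233642578125), 51.759681701660156)
capdisc (array([ 0.5808, -0.2301]), array([83. , 85.8]))
scene dish (array([0.4204, 0.2153]), array([28.7, 50.2]))
boss (array([0.4175, 0.2171]), array([24.2, 42.9]))
disc (array([0.4199, 0.216 ]), array([ 55.2, 108.1]))
candle (array([0.6045, 0.2225]), array([23. , 37.6]))
glass (array([ 0.4317, -0.2282]), array([36.4, 71.8]))
handle (array([ 0.5902, -0.2288]), array([18.4, 33.7]))
((584.806884765625, -227.85130310058594), (14.371414184570312, 37.085914611816406), 50.72262954711914)
capdisc (array([ 0.5912, -0.2293]), array([58.7, 88.1]))
```

>>> {"fn": "move_arm", "kwargs": {
  "targets": "0.004 -0.005 0 0 0 0.167;0.004 -0.005 0 0 0 0.167;0.004 -0.005 0 0 0 0.167;0.004 -0.005 0 0 0 0.167;0.004 -0.005 -0.2 0 0 0.167;0.004 -0.005 -0.4 0 0 0.167;0.004 -0.005 -0.55 0 0 0.167;0.004 -0.005 -0.7 0 0 0.167;0.004 -0.005 -0.78 0 0 0.167;0.004 -0.005 -0.808 0 0 0.167;0.004 -0.005 -0.808 0 0 0.167"
}}

```text
time_s: 10.22
ee_pos: [0.5992, 0.2239, 0.0306]
ee_rot: [3.14, 0.0, 2.095]
ft_force: [-0.4, -0.2, -1.0]
finger_gap: 0.092
grasp_force: 0.0
```

>>> {"fn": "move_arm", "kwargs": {
  "targets": "0 0 0 0 0 0;0 0 0 0 0 0;0 0 0 0 0 0;0 0 0 0 0 0;0 0 0 0 0 0;0 0 0 0 0 0;0 0 0 0 0 0;0 0 0 0 0 0;0 0 0 0 0 0",
  "gripper": 1,
  "newtons": 15
}}

```text
time_s: 11.35
ee_pos: [0.5987, 0.2237, 0.0296]
ee_rot: [3.142, -0.0, 2.095]
ft_force: [-0.0, -0.4, -0.5]
finger_gap: 0.0377
grasp_force: 15.0
```

>>> {"fn": "move_arm", "kwargs": {
  "targets": "0 0 0.02 0 0 0;0 0 0.1 0 0 0;0 0 0.3 0 0 0;0 0 0.4 0 0 0;0 0 0.4 0 0 0;0 0 0.4 0 0 0"
}}

```text
time_s: 12.1
ee_pos: [0.5979, 0.2236, 0.1288]
ee_rot: [-3.14, -0.001, 2.096]
ft_force: [0.0, -0.3, -1.2]
finger_gap: 0.0379
grasp_force: 15.0
```

>>> {"fn": "move_arm", "kwargs": {
  "targets": "-0.2 -0.01 0 0 0 0;-0.4 -0.015 0 0 0 0;-0.6 -0.02 0 0 0 0;-0.72 -0.025 0 0 0 0;-0.744 -0.027 0 0 0 0;-0.744 -0.027 -0.1 0 0 0;-0.744 -0.027 -0.18 0 0 0;-0.744 -0.027 -0.208 0 0 0;-0.744 -0.027 -0.208 0 0 0"
}}

```text
time_s: 13.22
ee_pos: [0.4127, 0.2168, 0.0771]
ee_rot: [-3.14, -0.0, 2.095]
ft_force: [-0.6, -1.4, -0.4]
finger_gap: 0.0375
grasp_force: 15.0
```

Run:
```python
from ell import *
c=read_camera("scene");t=read_camera("top")
o=r.observe();print(o["ee_pos"],o["ft_force"])
cv2.imwrite("pics/s5.png",np.hstack([cv2.resize(c["color"][130:210,285:375],(450,400)),cv2.resize(t["color"][250:330,160:230],(350,400))]))
np.save("scene2.npy",c,allow_pickle=True)
```

```text
[0.41348024 0.21705108 0.07821553] [ 0.33229674  0.20924992 -1.23972247]
```

View pics/s5.png

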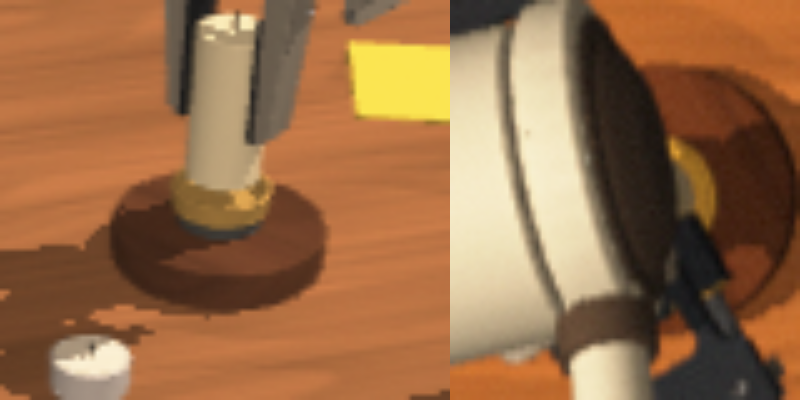

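The candle hangs just over the dish: candle x 187–263 and dish 171–273 in the left panel. I'll measure the small sideways offset.

Run:
```python
from ell import *
c=np.load("scene2.npy",allow_pickle=True).item(); print(c["R"][0]); h=hsv(c);b=brass(c)
iv=cv2.inRange(h,(15,10,120),(40,110,255))
for v in range(152,178):
    i=[u for u in range(320,345) if iv[v,u]]; d=[u for u in range(315,348) if b[v,u]]
    print(v,(i[0],i[-1],(i[0]+i[-1])/2) if i else "",(d[0],d[-1],(d[0]+d[-1])/2) if d else "")
print(proj(c,[.4145,.217,.048]),proj(c,[.4145,.217,.128]),proj(c,[.4145,.217,.034]),proj(c,[.4145,.216,.034]))
```

```text
[0.30377878 0.95260097 0.0164269 ]
152 (323, 340, 331.5) 
153 (323, 342, 332.5) 
154 (323, 333, 328.0) 
155 (323, 333, 328.0) 
156 (323, 340, 331.5) 
157 (323, 333, 328.0) 
158 (323, 333, 328.0) 
159 (323, 336, 329.5) 
160 (323, 336, 329.5) 
161 (322, 336, 329.0) 
162 (322, 336, 329.0) 
163 (322, 336, 329.0) 
164 (323, 336, 329.5) (321, 321, 321.0)
165 (323, 336, 329.5) (320, 337, 328.5)
166 (324, 335, 329.5) (320, 338, 329.0)
167 (326, 333, 329.5) (320, 338, 329.0)
168  (320, 338, 329.0)
169  (320, 338, 329.0)
170  (320, 338, 329.0)
171  (320, 337, 328.5)
172  (321, 337, 329.0)
173  (321, 336, 328.5)
174  (323, 336, 329.5)
175  (327, 333, 330.0)
176  
177  
[328.78019834 164.62209601] [331.31567048 135.30406035] [328.35733711 169.51170239] [327.99236469 169.5644501 ]
```

The sideways offset is under 1 mm, so I'm lowering it in.

>>> {"fn": "move_arm", "kwargs": {
  "targets": "0 0 -0.015 0 0 0;0 0 -0.03 0 0 0;0 0 -0.045 0 0 0;0 0 -0.054 0 0 0;0 0 -0.054 0 0 0"
}}

```text
time_s: 13.95
ee_pos: [0.4124, 0.2169, 0.0639]
ee_rot: [-3.141, -0.0, 2.096]
ft_force: [0.7, -0.1, -1.1]
finger_gap: 0.0377
grasp_force: 15.0
```

>>> {"fn": "move_arm", "kwargs": {
  "targets": "0 0 -0.002 0 0 0;0 0 -0.004 0 0 0;0 0 -0.004 0 0 0"
}}

```text
time_s: 14.32
ee_pos: [0.4128, 0.217, 0.0635]
ee_rot: [3.141, 0.0, 2.096]
ft_force: [-1.8, -0.2, 3.4]
finger_gap: 0.0378
grasp_force: 15.0
```

>>> {"fn": "move_arm", "kwargs": {
  "targets": "0 0 0 0 0 0;0 0 0 0 0 0;0 0 0 0 0 0;0 0 0 0 0 0;0 0 0.1 0 0 0;0 0 0.3 0 0 0;0 0 0.5 0 0 0;0 0 0.7 0 0 0;0 -0.25 0.7 0 0 0;0 -0.5 0.7 0 0 0;0 -0.75 0.7 0 0 0;0 -1 0.7 0 0 0;0 -1 0.7 0 0 0;0 -1 0.7 0 0 0",
  "gripper": -1
}}

```text
time_s: 16.08
ee_pos: [0.4126, -0.0327, 0.238]
ee_rot: [3.141, -0.001, 2.095]
ft_force: [-0.1, 1.1, 0.3]
finger_gap: 0.092
grasp_force: 0.0
```

Run:
```python
from ell import *
for n in("top","scene"):
    c=read_camera(n);np.save(n+"3.npy",c,allow_pickle=True);p=pts(c)
    near=np.hypot(p[...,0]-.4135,p[...,1]-.217)
    m=((near<.06)&(p[...,2]>.108)&(p[...,2]<.12)).astype(np.uint8); print(n,"candle",cen(c,m,(.413,.217),.114),p[m>0].mean(0))
    m=((near<.07)&(p[...,2]>.0185)).astype(np.uint8)
    q=p[(near<.065)&(p[...,2]>.018)&(p[...,2]<.0255)];print(n,"disc",np.round(cv2.minEnclosingCircle(q[:,:2].astype(np.float32))[0],4),len(q))
    m=brass(c)&((near<.05)*255).astype(np.uint8); q=p[m>0]; print("dish",(q.max(0)/2+q.min(0)/2).round(4))
    if n=="top": a=c["color"][240:340,150:250]
    else: b=c["color"][110:220,280:390]
cv2.imwrite("pics/c6.png",np.hstack([cv2.resize(a,(400,400)),cv2.resize(b,(400,400))]))
```

```text
top candle (array([0.4115, 0.2156]), array([36.8, 38.1])) [0.41163888 0.21575561 0.11280336]
top disc [0.4117 0.216 ] 1561
dish [0.4108 0.223  0.0663]
scene candle (array([0.4199, 0.2161]), array([21.2, 35.8])) [0.4180595  0.2167342  0.11291631]
scene disc [0.4166 0.2175] 532
dish [0.4194 0.2172 0.0352]
```

View pics/c6.png

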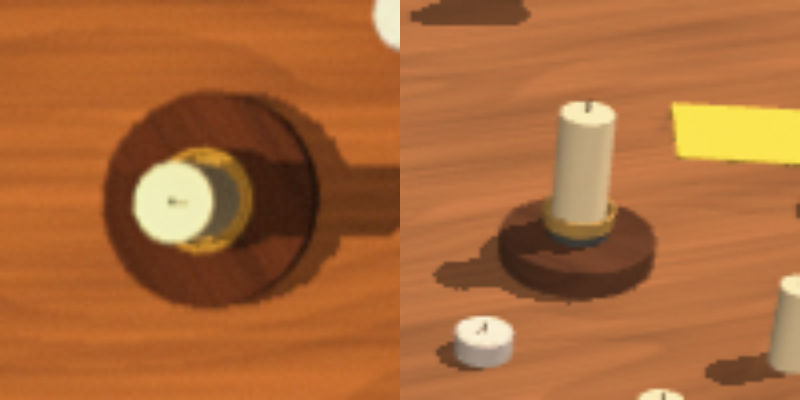

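The candle stands upright and centred at (173,202) in the left panel and (587,160) in the right. Next is the glass.

>>> {"fn": "move_arm", "kwargs": {
  "targets": "0.048 -0.25 0 0 0 -0.167;0.048 -0.5 0 0 0 -0.167;0.048 -0.75 0 0 0 -0.167;0.048 -0.78 0 0 0 -0.167;0.048 -0.78 0 0 0 -0.167;0.048 -0.78 -0.2 0 0 -0.167;0.048 -0.78 -0.35 0 0 -0.167"
}}

```text
time_s: 17.05
ee_pos: [0.425, -0.2252, 0.1493]
ee_rot: [-3.142, -0.001, 1.575]
ft_force: [0.0, -0.2, -0.5]
finger_gap: 0.0919
grasp_force: 0.0
```

Run:
```python
from ell import *
c=read_camera("scene");print(r.observe()["ee_pos"])
cv2.imwrite("pics/s7.png",cv2.resize(c["color"][100:250,80:230],(600,600)))
```

```text
[ 0.42229065 -0.22292311  0.1441051 ]
```

View pics/s7.png

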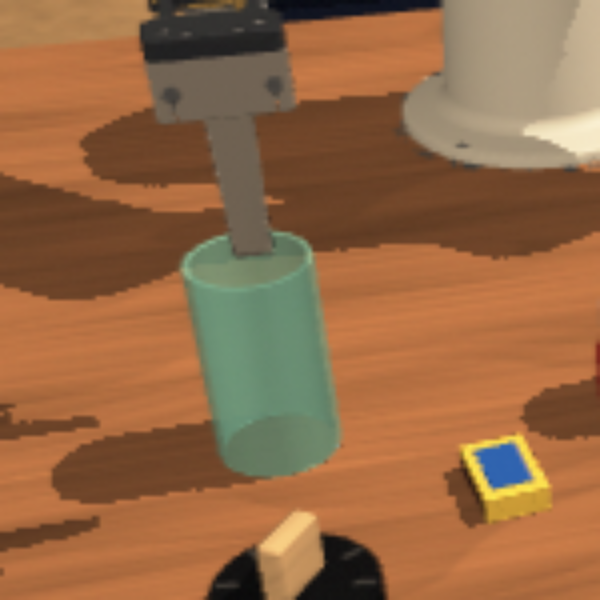

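The open gripper is above the glass rim, at (250,245). I'll let it settle and read the pose before descending.

>>> {"fn": "move_arm", "kwargs": {
  "targets": "0 0 0 0 0 0;0 0 0 0 0 0;0 0 0 0 0 0"
}}

```text
time_s: 17.48
ee_pos: [0.4257, -0.2286, 0.1526]
ee_rot: [3.139, 0.002, 1.572]
ft_force: [-0.0, -0.3, 0.6]
finger_gap: 0.0918
grasp_force: 0.0
```

>>> {"fn": "move_arm", "kwargs": {
  "targets": "0 0 -0.06 0 0 0;0 0 -0.12 0 0 0;0 0 -0.2 0 0 0;0 0 -0.28 0 0 0;0 0 -0.36 0 0 0;0 0 -0.408 0 0 0;0 0 -0.408 0 0 0;0 0 -0.408 0 0 0"
}}

```text
time_s: 18.48
ee_pos: [0.425, -0.2284, 0.0491]
ee_rot: [3.141, 0.001, 1.571]
ft_force: [-1.4, 0.0, 1.0]
finger_gap: 0.0921
grasp_force: 0.0
```

>>> {"fn": "move_arm", "kwargs": {
  "targets": "0 0 0 0 0 0;0 0 0 0 0 0;0 0 0 0 0 0;0 0 0 0 0 0;0 0 0 0 0 0;0 0 0 0 0 0",
  "gripper": 1,
  "newtons": 18
}}

```text
time_s: 19.23
ee_pos: [0.4248, -0.2283, 0.049]
ee_rot: [3.141, 0.0, 1.571]
ft_force: [-2.1, 0.5, 5.4]
finger_gap: 0.0694
grasp_force: 18.0
```

>>> {"fn": "move_arm", "kwargs": {
  "targets": "0 0 0.02 0 0 0;0 0 0.1 0 0 0;0 0 0.3 0 0 0;0 0 0.5 0 0 0;0 0 0.6 0 0 0;0 0 0.6 0 0 0;0 0 0.6 0 0 0"
}}

```text
time_s: 20.1
ee_pos: [0.4237, -0.2272, 0.1966]
ee_rot: [-3.139, -0.002, 1.571]
ft_force: [-0.6, -0.1, -2.6]
finger_gap: 0.0698
grasp_force: 18.0
```

>>> {"fn": "move_arm", "kwargs": {
  "targets": "-0.02 0.1 0.02 0 0 0;-0.046 0.25 0.02 0 0 0;-0.046 0.4 0.02 0 0 0;-0.046 0.55 0.02 0 0 0;-0.046 0.7 0.02 0 0 0;-0.046 0.85 0.02 0 0 0;-0.046 0.95 0.02 0 0 0;-0.046 1 0.02 0 0 0"
}}

```text
time_s: 21.1
ee_pos: [0.4119, 0.0233, 0.2017]
ee_rot: [-3.138, -0.001, 1.572]
ft_force: [0.0, -0.2, -0.9]
finger_gap: 0.0694
grasp_force: 18.0
```

>>> {"fn": "move_arm", "kwargs": {
  "targets": "0 0.15 0 0 0 0;0 0.3 0 0 0 0;0 0.45 0 0 0 0;0 0.6 0 0 0 0;0 0.7 0 0 0 0;0 0.76 0 0 0 0;0 0.782 0 0 0 0;0 0.782 0 0 0 0;0 0.782 0 0 0 0"
}}

```text
time_s: 22.22
ee_pos: [0.4133, 0.2168, 0.2035]
ee_rot: [-3.142, 0.0, 1.57]
ft_force: [-0.2, -1.2, -1.7]
finger_gap: 0.0691
grasp_force: 18.0
```

Run:
```python
from ell import *
c=read_camera("scene");t=read_camera("top");np.save("scene4.npy",c,allow_pickle=True)
for i in range(2):print(r.observe()["ee_pos"],r.observe()["ee_rot"])
cv2.imwrite("pics/s8.png",cv2.resize(c["color"][60:220,250:410],(600,600)))
```

```text
[0.41327097 0.21688318 0.20364207] [3.14149481e+00 1.43131839e-04 1.56995273e+00]
[0.41327097 0.21688318 0.20364207] [3.14149481e+00 1.43131839e-04 1.56995273e+00]
```

View pics/s8.png

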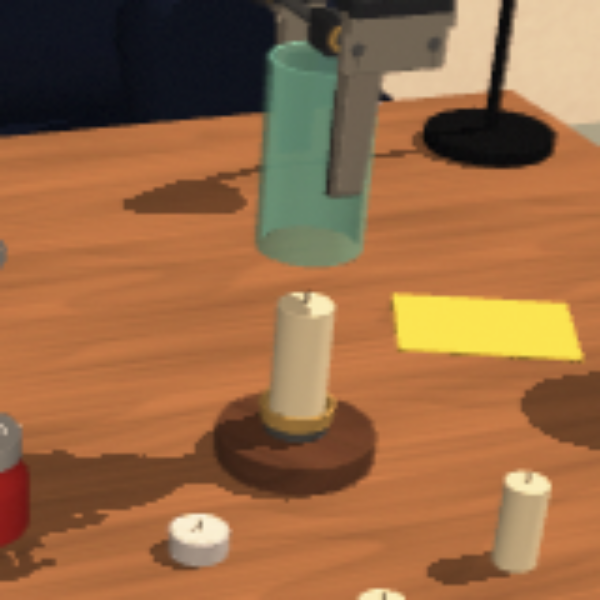

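The glass hangs upright above the candle and in line with it: glass bottom (310,245), candle top (306,303). Lowering.

>>> {"fn": "move_arm", "kwargs": {
  "targets": "0 0 -0.08 0 0 0;0 0 -0.18 0 0 0;0 0 -0.28 0 0 0;0 0 -0.36 0 0 0;0 0 -0.42 0 0 0;0 0 -0.44 0 0 0;0 0 -0.44 0 0 0"
}}

```text
time_s: 23.2
ee_pos: [0.4134, 0.2175, 0.0938]
ee_rot: [3.141, -0.0, 1.571]
ft_force: [0.3, 0.2, -2.2]
finger_gap: 0.0696
grasp_force: 18.0
```

>>> {"fn": "move_arm", "kwargs": {
  "targets": "0 0 -0.02 0 0 0;0 0 -0.04 0 0 0;0 0 -0.06 0 0 0;0 0 -0.075 0 0 0;0 0 -0.084 0 0 0;0 0 -0.084 0 0 0"
}}

```text
time_s: 23.95
ee_pos: [0.413, 0.2175, 0.0724]
ee_rot: [-3.141, 0.0, 1.571]
ft_force: [-1.2, -0.7, -2.2]
finger_gap: 0.0692
grasp_force: 18.0
```

>>> {"fn": "move_arm", "kwargs": {
  "targets": "0 0 -0.003 0 0 0;0 0 -0.006 0 0 0;0 0 -0.006 0 0 0"
}}

```text
time_s: 24.32
ee_pos: [0.4131, 0.2175, 0.0711]
ee_rot: [3.142, 0.0, 1.571]
ft_force: [-0.7, -0.7, -1.8]
finger_gap: 0.0691
grasp_force: 18.0
```

>>> {"fn": "move_arm", "kwargs": {
  "targets": "0 0 -0.002 0 0 0;0 0 -0.004 0 0 0;0 0 -0.004 0 0 0"
}}

```text
time_s: 24.7
ee_pos: [0.4132, 0.2176, 0.071]
ee_rot: [-3.141, 0.0, 1.571]
ft_force: [-3.8, -0.2, 7.1]
finger_gap: 0.0696
grasp_force: 18.0
```

>>> {"fn": "move_arm", "kwargs": {
  "targets": "0 0 0 0 0 0;0 0 0 0 0 0;0 0 0 0 0 0;0 0 0 0 0 0;0 0 0 0 0 0;0 0 0.05 0 0 0;0 0 0.2 0 0 0;0 0 0.4 0 0 0;0 0 0.6 0 0 0;0 0 0.75 0 0 0;0.2 -0.2 0.75 0 0 0;0.4 -0.4 0.75 0 0 0;0.5 -0.6 0.75 0 0 0;0.6 -0.8 0.75 0 0 0;0.68 -1 0.75 0 0 0;0.68 -1 0.75 0 0 0;0.68 -1 0.75 0 0 0",
  "gripper": -1
}}

```text
time_s: 26.82
ee_pos: [0.583, -0.0321, 0.2581]
ee_rot: [3.141, -0.0, 1.571]
ft_force: [0.5, 0.2, -0.1]
finger_gap: 0.0917
grasp_force: 0.0
```

Run:
```python
from ell import *
for n in("top","scene"):
    c=read_camera(n);np.save(n+"5.npy",c,allow_pickle=True);p=pts(c)
    near=np.hypot(p[...,0]-.4135,p[...,1]-.217)
    m=((near<.06)&(p[...,2]>.136)&(p[...,2]<.15)).astype(np.uint8); q=p[m>0]
    print(n,"glass",cen(c,m,(.413,.217),.142),np.median(q[:,2]),cv2.minEnclosingCircle(q[:,:2].astype(np.float32)))
    if n=="top":
        # tilt: plane fit of rim
        A=np.c_[q[:,:2]-q[:,:2].mean(0),np.ones(len(q))];print("tilt",np.linalg.lstsq(A,q[:,2],rcond=None)[0])
        a=c["color"][230:340,140:250]
        m=((p[...,2]>.045)&(p[...,2]<.06)&(np.hypot(p[...,0]-.583,p[...,1]+.229)<.04)).astype(np.uint8); print("handle px",m.sum())
    else: b=c["color"][95:205,280:390]
cv2.imwrite("pics/c9.png",np.hstack([cv2.resize(a,(400,400)),cv2.resize(b,(400,400))]))
print(r.observe()["ee_pos"])
# handle angle, wood colour
c=np.load("top0.npy",allow_pickle=True).item();m=cv2.inRange(hsv(c),(8,60,150),(25,180,255));m[:, :]&=((np.hypot(*(np.moveaxis(pts(c)[...,:2],-1,0)-np.array([.583,-.229])[:,None,None]))<.035)*255).astype(np.uint8)
v,u=np.nonzero(m);P=np.array([onz(c,a,b,.053)[:2] for a,b in zip(u,v)]);print(len(P),P.mean(0));w,V=np.linalg.eigh(np.cov(P.T));print(np.degrees(np.arctan2(V[1,1],V[0,1])),np.sqrt(w*12))
```

```text
top glass (array([0.4118, 0.2145]), array([67.5, 69.9])) 0.1406896572972081 ((0.41185128688812256, 0.21498869359493256), 0.034587226808071136)
tilt [-0.00241357 -0.00510334  0.14051065]
handle px 123
scene glass (array([0.4225, 0.2134]), array([34.1, 69.4])) 0.14002815524693538 ((0.4156637191772461, 0.21557524800300598), 0.03630100563168526)
[ 0.58282886 -0.03121518  0.25809293]
132 [ 0.57963344 -0.22835169]
139.7889320504562 [0.01451343 0.03819776]
```

View pics/c9.png

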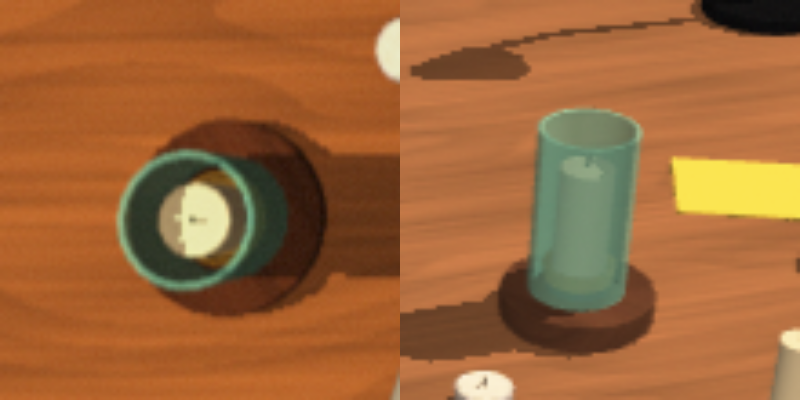

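The glass stands flat around the candle and dish: rim centre (187,220) in the left panel, (590,135) in the right. Now the cap; its handle's long axis is at about 141°.

>>> {"fn": "move_arm", "kwargs": {
  "targets": "-0.002 -0.2 0 0 0 0.282;-0.002 -0.4 0 0 0 0.282;-0.002 -0.6 0 0 0 0.282;-0.002 -0.786 0 0 0 0.282;-0.002 -0.786 0 0 0 0.282;-0.002 -0.786 -0.1 0 0 0.282;-0.002 -0.786 -0.3 0 0 0.282;-0.002 -0.786 -0.5 0 0 0.282;-0.002 -0.786 -0.7 0 0 0.282;-0.002 -0.786 -0.83 0 0 0.282;-0.002 -0.786 -0.9 0 0 0.282;-0.002 -0.786 -0.932 0 0 0.282;-0.002 -0.786 -0.932 0 0 0.282;-0.002 -0.786 -0.932 0 0 0.282"
}}

```text
time_s: 28.68
ee_pos: [0.5837, -0.2296, 0.0263]
ee_rot: [3.141, 0.003, 2.457]
ft_force: [-0.2, -0.1, 0.1]
finger_gap: 0.0917
grasp_force: 0.0
```

Run:
```python
from ell import *
c=read_camera("scene");print(r.observe()["ee_pos"],r.observe()["ee_rot"])
cv2.imwrite("pics/s10.png",cv2.resize(c["color"][170:290,90:210],(600,600)))
```

```text
[ 0.58366776 -0.22965605  0.0261877 ] [3.14126122e+00 2.71478947e-03 2.45684018e+00]
```

View pics/s10.png

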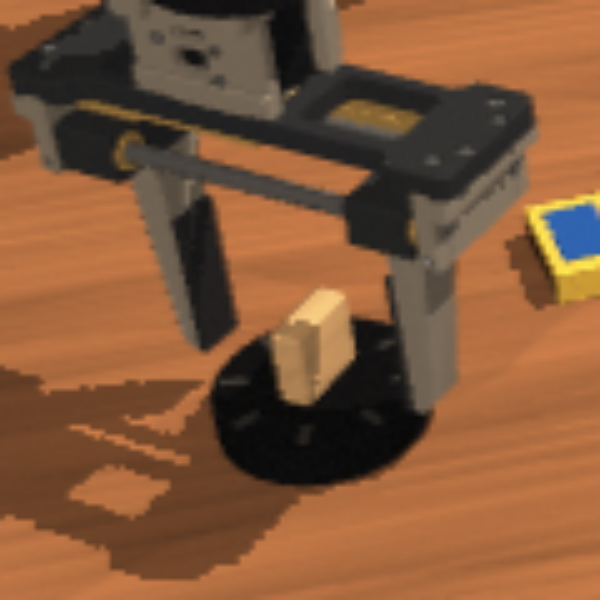

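The handle, at (315,347), is centred between the fingers with its faces parallel to the pads. Gripping and lifting.

>>> {"fn": "move_arm", "kwargs": {
  "targets": "0 0 0 0 0 0;0 0 0 0 0 0;0 0 0 0 0 0;0 0 0 0 0 0;0 0 0 0 0 0;0 0 0 0 0 0;0 0 0 0 0 0;0 0 0 0 0 0;0 0 0 0 0 0;0 0 0 0 0 0;0 0 0 0 0 0;0 0 0 0 0 0",
  "gripper": 1,
  "newtons": 25
}}

```text
time_s: 30.22
ee_pos: [0.5826, -0.229, 0.0246]
ee_rot: [-3.142, -0.0, 2.457]
ft_force: [-0.3, -0.5, -0.1]
finger_gap: 0.0139
grasp_force: 25.0
```

>>> {"fn": "move_arm", "kwargs": {
  "targets": "0 0 0.02 0 0 0;0 0 0.1 0 0 0;0 0 0.3 0 0 0;0 0 0.5 0 0 0;0 0 0.68 0 0 0;0 0 0.68 0 0 0;0 0 0.68 0 0 0"
}}

```text
time_s: 31.1
ee_pos: [0.5823, -0.2288, 0.1944]
ee_rot: [-3.142, -0.001, 2.457]
ft_force: [1.0, 0.6, -1.3]
finger_gap: 0.0137
grasp_force: 25.0
```

>>> {"fn": "move_arm", "kwargs": {
  "targets": "-0.1 0.15 0.02 0 0 0;-0.2 0.3 0.02 0 0 0;-0.3 0.45 0.02 0 0 0;-0.4 0.6 0.02 0 0 0;-0.5 0.75 0.02 0 0 0;-0.6 0.9 0.02 0 0 0;-0.677 1 0.02 0 0 0;-0.677 1 0.02 0 0 0"
}}

```text
time_s: 32.1
ee_pos: [0.4113, 0.0225, 0.1978]
ee_rot: [-3.14, -0.003, 2.459]
ft_force: [0.3, -0.5, -1.2]
finger_gap: 0.0142
grasp_force: 25.0
```

>>> {"fn": "move_arm", "kwargs": {
  "targets": "0 0.15 0 0 0 0;0 0.3 0 0 0 0;0 0.45 0 0 0 0;0 0.6 0 0 0 0;0 0.7 0 0 0 0;0 0.76 0 0 0 0;0 0.781 0 0 0 0;0 0.781 0 0 0 0;0 0.781 -0.06 0 0 0;0 0.781 -0.06 0 0 0"
}}

```text
time_s: 33.35
ee_pos: [0.4122, 0.2154, 0.1827]
ee_rot: [-3.139, -0.002, 2.456]
ft_force: [-0.4, -0.5, -0.9]
finger_gap: 0.014
grasp_force: 25.0
```

Run:
```python
from ell import *
c=read_camera("scene")
print(r.observe()["ee_pos"],r.observe()["ee_rot"])
cv2.imwrite("pics/s11.png",cv2.resize(c["color"][70:190,280:400],(600,600)))
```

```text
[0.41269998 0.21560986 0.18350124] [-3.13983302e+00 -1.27368025e-03  2.45613130e+00]
```

View pics/s11.png

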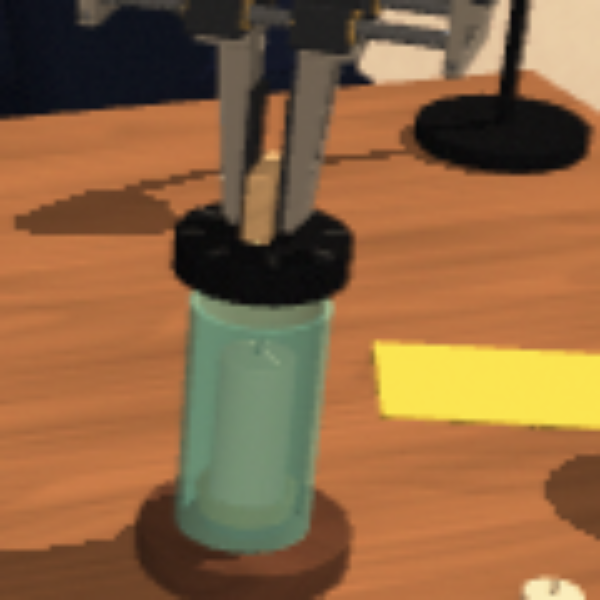

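The cap (173–353) is centred over the glass rim (190–331) to within about 1 mm. Lowering.

>>> {"fn": "move_arm", "kwargs": {
  "targets": "0 0 -0.03 0 0 0;0 0 -0.06 0 0 0;0 0 -0.085 0 0 0;0 0 -0.105 0 0 0;0 0 -0.115 0 0 0;0 0 -0.12 0 0 0;0 0 -0.12 0 0 0"
}}

```text
time_s: 34.28
ee_pos: [0.4134, 0.2162, 0.1547]
ee_rot: [3.141, 0.0, 2.457]
ft_force: [-0.2, -0.2, -0.4]
finger_gap: 0.0141
grasp_force: 25.0
```

>>> {"fn": "move_arm", "kwargs": {
  "targets": "0 0 -0.003 0 0 0;0 0 -0.005 0 0 0;0 0 -0.005 0 0 0"
}}

```text
time_s: 34.65
ee_pos: [0.4134, 0.2162, 0.1534]
ee_rot: [3.142, 0.0, 2.457]
ft_force: [0.8, -0.3, -0.3]
finger_gap: 0.0137
grasp_force: 25.0
```

>>> {"fn": "move_arm", "kwargs": {
  "targets": "0 0 -0.003 0 0 0;0 0 -0.005 0 0 0;0 0 -0.005 0 0 0"
}}

```text
time_s: 35.02
ee_pos: [0.4135, 0.2162, 0.1525]
ee_rot: [3.141, 0.0, 2.457]
ft_force: [-0.9, -1.8, 3.0]
finger_gap: 0.0137
grasp_force: 25.0
```

>>> {"fn": "move_arm", "kwargs": {
  "targets": "0 0 0.003 0 0 0;0 0 0.003 0 0 0;0 0 0.003 0 0 0;0 0 0.003 0 0 0;0 0 0.003 0 0 0;0 0 0.1 0 0 0;0 0 0.25 0 0 0;0 0 0.45 0 0 0;0 -0.2 0.5 0 0 0;0 -0.5 0.5 0 0 0;0 -0.8 0.5 0 0 0;0 -1 0.5 0 0 0;0 -1 0.5 0 0 0;0 -1 0.5 0 0 0",
  "gripper": -1
}}

```text
time_s: 36.78
ee_pos: [0.4134, -0.0339, 0.277]
ee_rot: [3.141, -0.0, 2.455]
ft_force: [0.2, -0.3, 0.7]
finger_gap: 0.0917
grasp_force: 0.0
```

Run:
```python
from ell import *
for n in("top","scene"):
    c=read_camera(n);p=pts(c)
    near=np.hypot(p[...,0]-.4135,p[...,1]-.217)
    m=((near<.06)&(p[...,2]>.138)&(p[...,2]<.152)); q=p[m]
    print(n,"cap",cv2.minEnclosingCircle(q[:,:2].astype(np.float32)),np.median(q[:,2]))
    A=np.c_[q[:,:2]-q[:,:2].mean(0),np.ones(len(q))]
    if n=="top":print("tilt",np.linalg.lstsq(A,q[:,2],rcond=None)[0]); a=c["color"]
    else: b=c["color"]
cv2.imwrite("pics/c12.png",np.hstack([cv2.resize(a,(400,300)),cv2.resize(b[85:205,270:400],(325,300))]))
```

```text
top cap ((0.413333922624588, 0.2143101990222931), 0.04262663424015045) 0.14585928928835373
tilt [-0.00243816  0.00371029  0.14584429]
scene cap ((0.4169636368751526, 0.21465305984020233), 0.044462405145168304) 0.14667291378941236
```

View pics/c12.png

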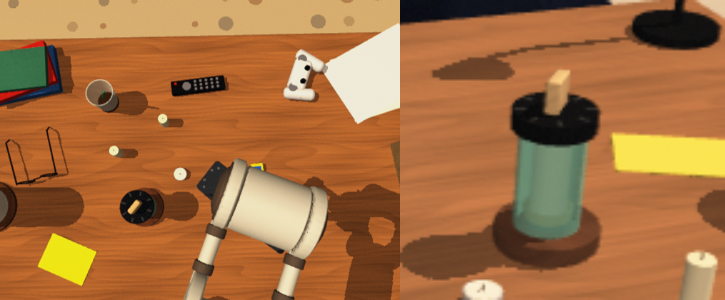

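The lantern is assembled: the cap sits level at (555,118) in the right panel, its plate top at 0.146–0.147 m, and the other visible things are where they were. Handing in.

```bash
python3 -c "
from cell import r
print(r.sign_off())"
```

```text
the job is handed in; nothing more can be done
None
```

The lantern is assembled on its base in the order asked (dish, candle, glass, cap), with the cap level on the glass and the gripper clear, and the job is handed in after about 37 s of robot time.

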